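Switch on the bench power unit with its key

ROBOT

A 6-joint arm with a two-finger parallel gripper is mounted at the origin on the work surface. World frame = base frame: x ahead of the robot, y to its left, z up, the work surface at z = 0. Lengths are in mm, angles in rad, forces in N, time in s.
With the tool pointing down it reaches from about 300 to 750 mm from the base axis. Payload 8.5 kg.
Tool frame: the origin (TCP) lies midway between the tips of the shut fingers; the grasp point (between the pads) lies 19 mm behind it; z points along the fingers, y is the direction in which the jaws open and shut (so a half turn about z gives the same grasp; the last joint's range is limited). The gripper opens to 85 mm and grips with 20 to 120 N. Pads are 22 mm wide; open, the fingers measure 114 mm over their backs; the gripper's body (76 mm by 85 mm) begins 54 mm behind the grasp point. The pads swing forward as they close: fully open they stand 13 mm farther back than shut.
Start: joints at [0.969, 0.381, 1.297, -0, 1.464, -0.215], TCP at [207.465, 509.351, 231.322] pointing down, gripper open.
Joint ranges: [-3.11, 3.11], [-0.89, 2.33], [0.22, 2.48], [-1.42, 4.56], [0.17, 2.85], [-2.88, 2.88]. Speed limits (rad/s): [2.39, 2.39, 3.14, 3.14, 3.14, 3.14].

INTERFACE

Orientations are given as a unit quaternion [x, y, z, w].
In Python, from workcell import env gives the robot as it stands.
- The arm moves only by the tool jog_arm, never from a script. Its argument "commands" is a list that holds one entry, the list of rows, each a list of 7 numbers: the turn, a rotation vector about the tool's x, y, z in degrees, then the shift along the tool's x, y, z in mm, then the opening, from -1 (shut) to 1 (fully open). A call has 1 to 5 rows; each row shifts and turns the pose as measured when the row begins, along the tool's axes as they then stand; what a row does not reach is not made up. A row lasts 1/8 s, in which the tool goes at most 62.5 mm and 10.7 degrees, less where a joint would pass 70% of its speed; a pose out of reach is approached as far as the arm can. A call is refused whole if a number of a shift passes 62.5 or a number of a turn 10.7, either way. A call with a gripper value outside its range is refused whole. The fingers move at their own pace and stop on an object; the grip force is fixed at half the most. Time passes only in rows, so rows that do not move let the fingers close. It gives the time, the measured TCP pose, the force and the opening at its end, in the units of the state.
- env.read_state(): the state, without advancing time (a new reading comes with each control period).
- env.capture(name): name is "scene" or "top"; returns the picture (420x560x3 uint8, blue, green, red); there is no depth.
- env.get_calibration(name): a dict with "fx", "fy", "cx", "cy" (pixels), "xyz" and "rotation" of the camera in the world. Camera axes: x right, y down, z forward; pixel columns grow to the right and rows downward; lengths in mm; the calibration is good to about 2 mm. A picture is of the moment at which its call begins. get_calibration takes no time and is no camera call.
- env.sign_off(): hands the job in, once; it reports no verdict.
The state is a dict: "t": time; "joint_positions": joint angles; "dq": joint speeds; "joint_efforts": joint torques, N m; "eef_pos": TCP position; "orientation": TCP orientation; "force": force on the tool from outside, world axes, zero at the start; "ft_torque": the same for the moment, N m; "gripper_width": finger opening in mm.
Only numpy, scipy, OpenCV 4.12 (cv2) and the standard library are available. Lean on these libraries where they do the work, as an engineer would, in place of code of your own. Each camera call takes 0.05 s, during which the arm holds its last target.

TASK

Switch on the class's bench power unit: take the green key out of the wooden key stand, push it fully down into the slot of the round key switch on top of the unit, then turn it clockwise (seen from above) all the way to the stop. Leave the green key standing in the switch, turned on, and leave the red key where it is in the stand.

Things in the scene. Friction and masses are not known exactly. Their poses are not given: they have to be found in the camera images.
- green_key: Upright key, green grip, 70 g. Origin: centre of its collar's underside; x along width, y thickness, z up. Collar 42x22 mm, 5 high; grip 32 (x) x 10 (y), from 5 to 45 above origin: pinch along y, 30 up. Below: blade 26x5 to 18 deep, then tip 18x3 to 24 deep. Works half-turned too. Starts upright in a slot (28 deep, 2 play each side) of the stand; raise over 30 mm to draw it out.
- red_key: Bystander: same shape, size, origin and axes, with a red grip. It stands in the other slot of the fixed wooden stand (135 x 50 mm, 35 mm high; the two slots lie 70 mm apart along the keys' x). Leave it there.
- keyhole (a point): Centre of the slot's mouth, on top of the round steel key switch (56 mm across, 28 high) in a green ring on the fixed grey power unit (150 x 190 mm, 55 high); 83 mm above the table. Turns with the switch: x along the slot, y across, z up. Slot 33 (x) x 12 (y), 28 deep: 3.5 mm play each side of the blade. Key fully in: collar rests on the top face, key origin at this point.
- key_switch (a joint): Switch angle in rad, growing clockwise from above: 0 to 0.12 at the start (off), 0.873 (50 degrees) at the hard stop (on). Stays where left; friction 0.06 N m. By the play in the slot it lags the key by up to 0.3 rad: turn the key about 1.2 rad clockwise from the slot's direction at joint 0 to reach the stop.
Things that resemble listed ones, but are neither listed nor needed, are in the scene too. What is shaped like the green_key but purple is not meant.

How it is judged:
By the outcome, as a careful person would: the job done as asked, in the order asked, and still so for the second after the job is handed in, with the robot touching nothing.
It also fails if it takes over 42 s, if anything falls off the work surface, if the arm or the gripper's body presses on something with over 40 N, if the wrist force passes 120 N, or if a joint passes its speed limit or range.

## Working session

There is one attempt and no reset: what is moved stays moved. The work goes in short steps, Python scripts to look and compute and a tool call to move; the robot and the scene stay as the last step left them, time stands still between calls to the robot, and variables do not carry over. Pictures are saved under pics/ and viewed, and the job is handed in when it is done.

Besides the shell and the picture viewer there is one more tool, called after "Emit:" as name(argument=value, ...) on one line, values as JSON. jog_arm: Moves the arm, as the interface text tells. Its arguments: {"type":"object","properties":{"commands":{"type":"array","items":{"type":"array","items":{"type":"array","items":{"type":"number"}}}}},"required":["commands"]}

```bash
ls; mkdir -p pics
python3 - <<'E'
from workcell import env
import cv2
print(env.read_state())
for n in ("scene","top"):
    im=env.capture(n); cv2.imwrite(f"pics/{n}0.png",im); print(env.get_calibration(n))
E
```

```text
pics
{'t': 0.0, 'joint_positions': array([ 9.68706945e-01,  3.81196335e-01,  1.29825851e+00,  2.04540486e-05,
        1.46360226e+00, -2.15286130e-01]), 'dq': array([-0.00059857,  0.00108259,  0.00011992,  0.00098581, -0.0014016 ,
        0.00032371]), 'joint_efforts': array([ 2.40371068e-03, -4.48463380e+01, -2.31281787e+01, -6.47265188e-05,
        4.74908113e-03, -2.42067290e-05]), 'eef_pos': array([207.29719305, 509.12346884, 230.71236106]), 'orientation': array([ 1.92199236e-01,  9.81355653e-01, -6.67880564e-04, -3.00320382e-04]), 'force': array([ 0.3544935 , -0.57380094,  0.06343083]), 'ft_torque': array([ 0.00483225,  0.03244968, -0.03009009]), 'gripper_width': 85.5992513336597}
{'fx': 438.8531549935643, 'fy': 438.8531549935643, 'cx': 278.5729378222649, 'cy': 205.02289326350504, 'xyz': array([1057.41767575, -280.79120246,  533.5133622 ]), 'rotation': array([ 0.75388901,  0.4752782 , -0.23891597, -0.38559195])}
{'fx': 525.7702673068461, 'fy': 525.7702673068461, 'cx': 283.9411308502187, 'cy': 219.25627359536622, 'xyz': array([ 444.81383222,  -13.01354113, 1242.57135294]), 'rotation': array([-0.70544774,  0.70751429, -0.02614104,  0.0329191 ])}
```

View pics/top0.png

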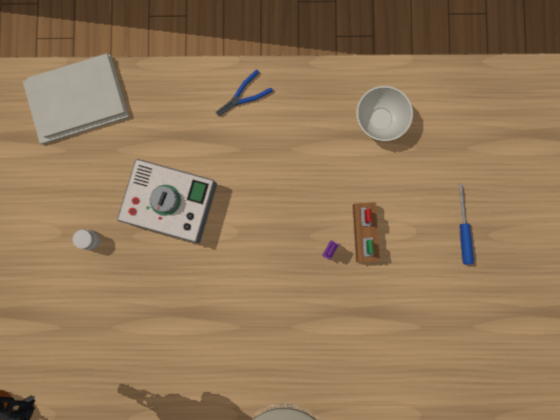

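View pics/scene0.png

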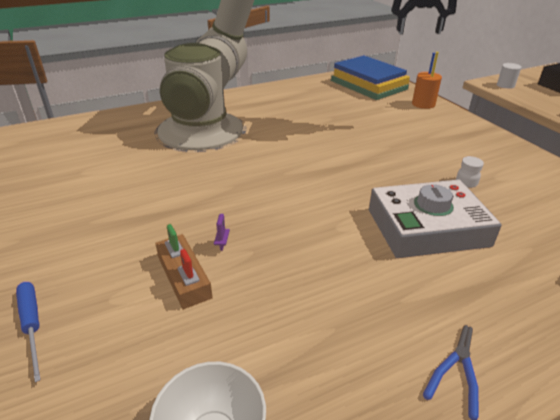

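The top view shows the stand at about (366,233), with green near (369,246), red near (367,216) and the purple decoy at (331,250). The switch is at (164,200). I'll zoom in next.

```bash
cat > h.py <<'E'
import numpy as np, cv2
from scipy.spatial.transform import Rotation as R
from workcell import env
def cal(n):
    c=env.get_calibration(n); return c,R.from_quat(c["rotation"]).as_matrix()
def ray(n,u,v,z):
    c,M=cal(n); d=M@np.array([(u-c["cx"])/c["fx"],(v-c["cy"])/c["fy"],1.]); p=np.array(c["xyz"])
    return p+d*(z-p[2])/d[2]
def proj(n,P):
    c,M=cal(n); q=(np.atleast_2d(P)-c["xyz"])@M
    return np.c_[q[:,0]/q[:,2]*c["fx"]+c["cx"],q[:,1]/q[:,2]*c["fy"]+c["cy"]]
def zoom(src,out,x,y,w,h,s):
    im=cv2.imread(src)[y:y+h,x:x+w]; cv2.imwrite(out,cv2.resize(im,None,fx=s,fy=s,interpolation=cv2.INTER_CUBIC))
E
python3 - <<'E'
from h import *
a=cv2.resize(cv2.imread("pics/top0.png")[195:270,315:390],None,fx=8,fy=8,interpolation=cv2.INTER_CUBIC)
cv2.imwrite("pics/zs.png",a)
zoom("pics/top0.png","pics/zp.png",115,155,100,90,6)
zoom("pics/scene0.png","pics/zs2.png",150,210,90,95,6)
zoom("pics/scene0.png","pics/zp2.png",365,170,135,85,5)
E
```

```text
(no output)
```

View pics/zs.png

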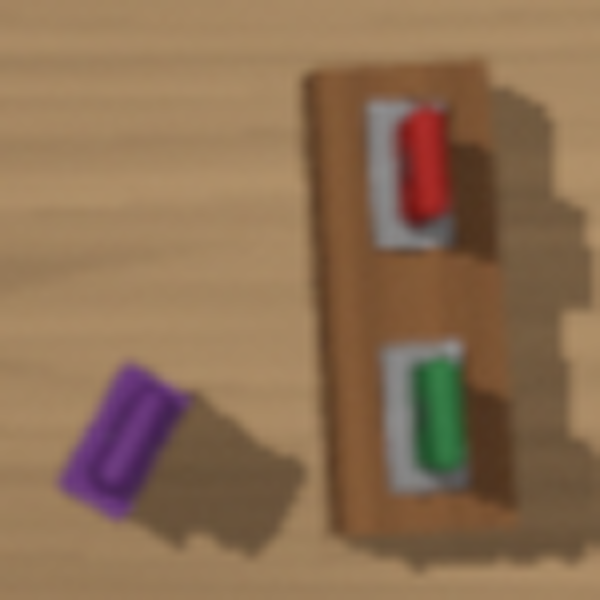

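View pics/zp.png

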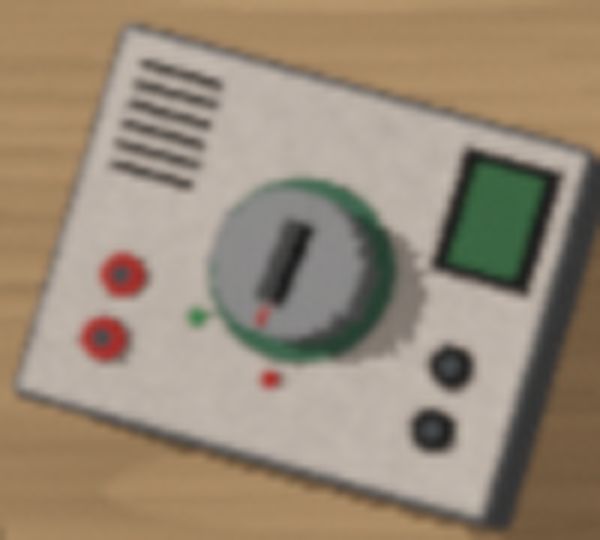

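View pics/zs2.png

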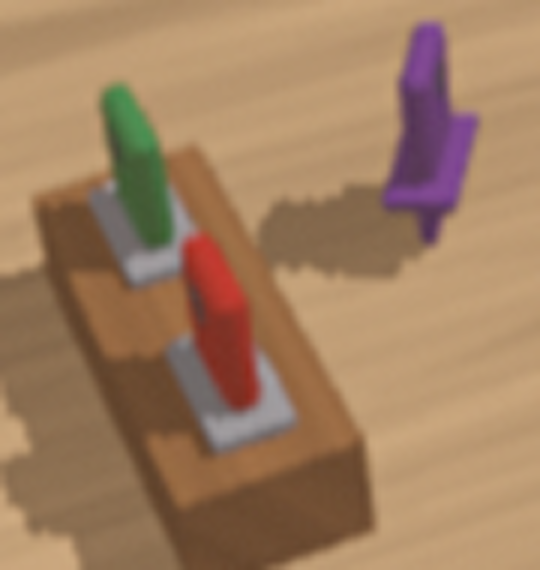

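View pics/zp2.png

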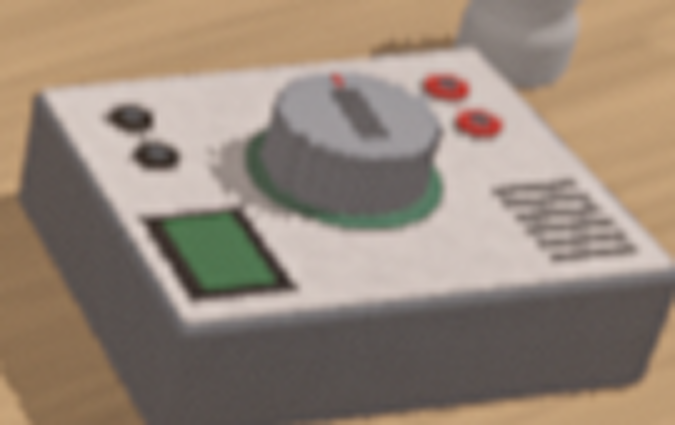

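Run:
```python
from h import *
def P(n,pts,s,x0,y0,z):
    return np.array([ray(n,(u+.5)/s-.5+x0,(v+.5)/s-.5+y0,z) for u,v in pts])
def rep(t,p):
    p=np.round(p,1);c=p.mean(0);print(t,c.round(1),"sides",[round(float(np.linalg.norm(p[i]-p[(i+1)%len(p)])),1) for i in range(len(p))],"angs",[round(float(np.degrees(np.arctan2(*(p[(i+1)%len(p)]-p[i])[1::-1]))),1) for i in range(len(p))])
rep("collar top",P("top",[(382,345),(462,340),(470,487),(393,493)],8,315,195,40))
rep("redcollar",P("top",[(366,101),(446,97),(454,245),(376,250)],8,315,195,40))
rep("stand",P("top",[(322,75),(487,62),(518,517),(343,533)],8,315,195,35))
rep("griptop g",P("top",[(422,362),(456,358),(466,465),(430,470)],8,315,195,80))
rep("griptop r",P("top",[(408,112),(440,110),(448,213),(414,218)],8,315,195,80))
rep("slot",P("top",[(292,218),(315,225),(282,305),(258,298)],6,115,155,83))
rep("unit",P("top",[(125,27),(597,155),(490,520),(18,388)],6,115,155,55))
rep("sc collar g",P("scene",[(90,193),(165,160),(205,265),(137,285)],6,150,210,40))
rep("sc collar r",P("scene",[(168,345),(240,325),(296,407),(218,446)],6,150,210,40))
rep("sc slot",P("scene",[(330,95),(352,88),(388,132),(366,140)],5,365,170,83))
rep("sc unit",P("scene",[(40,95),(477,47),(674,265),(187,327)],5,365,170,55))
rep("sc disc lr",P("scene",[(275,103),(441,130)],5,365,170,83))
rep("top disc lr",P("top",[(209,266),(367,266)],6,115,155,83))
rep("top disc tb",P("top",[(288,190),(288,340)],6,115,155,83))
rep("dots",P("top",[(198,317),(271,379)],6,115,155,55))
```

```text
collar top [ 482.3 -193.    40. ] sides [22.9, 41.9, 22.0, 42.3] angs [-86.8, -177.9, 94.2, 3.4]
redcollar [ 551.9 -189.5   40. ] sides [22.9, 42.6, 22.3, 43.0] angs [-87.5, -177.8, 93.3, 2.9]
stand [ 517.  -191.7   35. ] sides [47.7, 131.1, 50.2, 131.8] angs [-85.7, -177.1, 95.0, 1.8]
griptop g [ 481.8 -191.7   80. ] sides [9.5, 29.6, 10.0, 29.7] angs [-83.3, -175.7, 97.5, 3.3]
griptop r [ 551.1 -188.4   80. ] sides [8.9, 28.7, 9.5, 29.5] angs [-86.8, -176.6, 98.5, 2.3]
slot [590.  268.5  83. ] sides [9.0, 32.1, 9.3, 32.2] angs [-106.8, 158.5, 73.1, -22.1]
unit [589.6 267.4  55. ] sides [188.0, 144.2, 186.7, 143.4] angs [-105.5, 164.2, 74.3, -15.2]
sc collar g [ 481.4 -194.7   40. ] sides [23.7, 48.7, 19.0, 43.5] angs [102.7, -2.2, -90.3, -177.1]
sc collar r [ 550.6 -191.4   40. ] sides [19.5, 36.1, 22.6, 41.4] angs [87.7, 7.0, -77.7, -177.5]
sc slot [588.2 268.   83. ] sides [10.6, 28.9, 10.8, 29.3] angs [91.1, -16.1, -87.3, 163.7]
sc unit [588.  268.2  55. ] sides [187.2, 143.8, 183.6, 143.3] angs [75.5, -16.9, -104.6, 164.5]
sc disc lr [589.4 266.1  83. ] sides [58.1, 58.1] angs [47.4, -132.6]
top disc lr [588.3 268.   83. ] sides [58.7, 58.7] angs [-90.2, 89.8]
top disc tb [588.7 268.   83. ] sides [56.0, 56.0] angs [-179.1, 0.9]
dots [560.6 294.6  55. ] sides [36.8, 36.8] angs [-130.0, 50.0]
```

```bash
cat >> h.py <<'E'
def yawy(q):
    y=R.from_quat(q).as_matrix()[:,1]; return np.degrees(np.arctan2(y[1],y[0]))
def go(xyz,yaw,pr=True,maxs=60,maxt=10):
    s=env.read_state(); M0=R.from_quat(s["orientation"]); p=s["eef_pos"].copy()
    a=np.radians(yaw); y=np.array([np.cos(a),np.sin(a),0]); z=np.array([0,0,-1.]); x=np.cross(y,z)
    T=R.from_matrix(np.c_[x,y,z]); xyz=np.array(xyz,float)
    rv=(M0.inv()*T).as_rotvec(degrees=True)
    print("t %.2f pos %s yaw %.1f tilt %s F %s Tq %s w %.1f"%(s["t"],p.round(1),yawy(s["orientation"]),rv[:2].round(1),s["force"].round(1),s["ft_torque"].round(2),s["gripper_width"]), "j6 %.2f"%s["joint_positions"][5])
    d=xyz-p; L=M0.inv().apply(d)
    n=int(max(1,np.ceil(np.abs(rv).max()/maxt),np.ceil(np.linalg.norm(d)/maxs)))
    print("world d",d.round(1),"n",n,"total turn",rv.round(1))
    M=M0
    step=R.from_rotvec(rv/n,degrees=True)
    for i in range(min(n,20)):
        print(np.r_[rv/n, M.inv().apply(d/n)].round(1).tolist()); M=M*step
E
python3 - <<'E'
from h import *
print(ray("top",330.5,250,20))
go([482,-193,160],92.8)
E
```

```text
[ 475.27571284 -109.26226235   20.        ]
t 0.10 pos [207.3 509.1 230.8] yaw 67.8 tilt [-0.1 -0. ] F [-0.1  0.2  0.5] Tq [ 0.   -0.02  0.01] w 85.5 j6 -0.22
world d [ 274.7 -702.1  -70.8] n 13 total turn [ -0.1  -0.  -25. ]
[-0.0, -0.0, -1.9, -39.9, -42.0, 5.5]
[-0.0, -0.0, -1.9, -38.5, -43.4, 5.5]
[-0.0, -0.0, -1.9, -37.0, -44.6, 5.5]
[-0.0, -0.0, -1.9, -35.5, -45.8, 5.5]
[-0.0, -0.0, -1.9, -34.0, -47.0, 5.5]
[-0.0, -0.0, -1.9, -32.4, -48.1, 5.5]
[-0.0, -0.0, -1.9, -30.7, -49.2, 5.5]
[-0.0, -0.0, -1.9, -29.1, -50.2, 5.5]
[-0.0, -0.0, -1.9, -27.4, -51.1, 5.5]
[-0.0, -0.0, -1.9, -25.6, -52.0, 5.5]
[-0.0, -0.0, -1.9, -23.9, -52.8, 5.5]
[-0.0, -0.0, -1.9, -22.1, -53.6, 5.5]
[-0.0, -0.0, -1.9, -20.3, -54.3, 5.4]
```

Emit:
jog_arm(commands=[[[0,0,-2,-40,-42,0,0],[0,0,-2,-38,-43,0,0],[0,0,-2,-37,-45,0,0],[0,0,-2,-35,-46,0,0],[0,0,-2,-34,-47,0,0]]])

```text
t: 0.72
eef_pos: [314.7, 234.7, 229.1]
orientation: [0.1, 0.995, -0.001, -0.001]
force: [0.7, -0.1, 0.7]
gripper_width: 42.6
```

Emit:
jog_arm(commands=[[[0,0,-2,-32,-48,5,0],[0,0,-2,-31,-49,5,0],[0,0,-2,-29,-50,5,0],[0,0,-2,-27,-51,5,0],[0,0,-2,-25,-52,5,0]]])

```text
t: 1.35
eef_pos: [427.3, -41.4, 204.2]
orientation: [0.01, 1.0, -0.001, -0.0]
force: [1.3, 0.9, -0.4]
gripper_width: 42.7
```

Run:
```python
from h import *
go([482,-193,150],92.8)
```

```text
t 1.35 pos [427.3 -41.4 204.2] yaw 88.9 tilt [-0.1 -0. ] F [ 1.3  0.9 -0.4] Tq [0.08 0.03 0.03] w 42.7 j6 -1.92
world d [  54.7 -151.6  -54.2] n 3 total turn [-0.1 -0.  -3.9]
[-0.0, -0.0, -1.3, -19.2, -50.1, 18.2]
[-0.0, -0.0, -1.3, -18.1, -50.5, 18.1]
[-0.0, -0.0, -1.3, -16.9, -51.0, 18.1]
```

Emit:
jog_arm(commands=[[[0,0,-1.3,-19.2,-50,18,0],[0,0,-1.3,-18,-50,18,0],[0,0,-1.3,-17,-51,18,0],[0,0,0,0,0,0,0]]])

```text
t: 1.85
eef_pos: [483.4, -201.2, 147.2]
orientation: [-0.023, 1.0, -0.0, -0.001]
force: [0.0, 1.3, 0.2]
gripper_width: 42.8
```

Run:
```python
from h import *
go([482,-193,100],92.8)
for n in ("scene","top"): cv2.imwrite(f"pics/{n}1.png",env.capture(n))
zoom("pics/scene1.png","pics/a1.png",120,150,150,150,4)
```

```text
t 1.85 pos [ 483.4 -201.2  147.2] yaw 92.6 tilt [-0.1 -0.1] F [0.  1.3 0.2] Tq [ 0.02 -0.04 -0.03] w 42.8 j6 -2.24
world d [ -1.4   8.2 -47.2] n 1 total turn [-0.1 -0.1 -0.2]
[-0.1, -0.1, -0.2, 1.0, 8.3, 47.2]
```

View pics/a1.png

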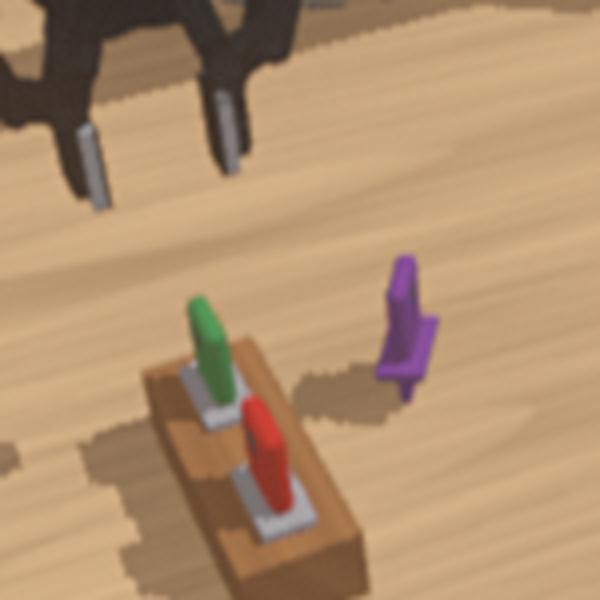

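The fingers straddle above the green key. The tool overshot by 8 mm, so I'll correct that first and then descend.

Emit:
jog_arm(commands=[[[0,0,0,1,8,25,0],[0,0,0,0,0,15,0],[0,0,0,0,0,0,0]]])

```text
t: 2.33
eef_pos: [481.3, -186.8, 109.8]
orientation: [-0.026, 1.0, -0.001, 0.001]
force: [0.1, 0.7, 0.6]
gripper_width: 42.5
```

Run:
```python
from h import *
go([482,-193.3,47],92.8,maxs=30)
```

```text
t 2.33 pos [ 481.3 -186.8  109.8] yaw 93.0 tilt [-0.1  0.1] F [0.1 0.7 0.6] Tq [ 0.02 -0.05 -0.  ] w 42.5 j6 -2.22
world d [  0.7  -6.5 -62.8] n 3 total turn [-0.1  0.1  0.2]
[-0.0, 0.0, 0.1, -0.1, -2.1, 20.9]
[-0.0, 0.0, 0.1, -0.1, -2.1, 20.9]
[-0.0, 0.0, 0.1, -0.1, -2.2, 20.9]
```

Emit:
jog_arm(commands=[[[0,0,0,-0.5,-4,15,0],[0,0,0,0,0,8,0],[0,0,0,0,0,0,0],[0,0,0,0,0,0,0]]])

```text
t: 2.82
eef_pos: [482.5, -190.4, 87.1]
orientation: [-0.026, 1.0, -0.002, 0.002]
force: [0.0, -0.3, 0.6]
gripper_width: 43.0
```

Run:
```python
from h import *
go([482,-193.3,47],92.8,maxs=30)
```

```text
t 2.83 pos [ 482.5 -190.4   87.1] yaw 93.0 tilt [-0.2  0.2] F [ 0.  -0.3  0.6] Tq [ 0.   -0.02  0.02] w 43.0 j6 -2.23
world d [ -0.5  -2.9 -40.1] n 2 total turn [-0.2  0.2  0.2]
[-0.1, 0.1, 0.1, 0.4, -1.4, 20.1]
[-0.1, 0.1, 0.1, 0.4, -1.4, 20.1]
```

Emit:
jog_arm(commands=[[[-0.2,0.2,0,0.4,-2.8,20,0],[0,0,0,0,0,15,0],[0,0,0,0,0,0,0],[0,0,0,0,0,0,0]]])

```text
t: 3.32
eef_pos: [483.3, -194.1, 53.1]
orientation: [-0.026, 1.0, -0.001, 0.001]
force: [0.2, -0.3, 0.3]
gripper_width: 42.5
```

Run:
```python
from h import *
go([482,-193.3,47],92.8,maxs=30)
for n in ("scene","top"): cv2.imwrite(f"pics/{n}2.png",env.capture(n))
zoom("pics/scene2.png","pics/a2.png",120,180,120,120,5)
```

```text
t 3.33 pos [ 483.3 -194.1   53.1] yaw 93.0 tilt [-0.1  0.2] F [ 0.2 -0.3  0.3] Tq [-0.   -0.    0.02] w 42.5 j6 -2.23
world d [-1.3  0.8 -6.1] n 1 total turn [-0.1  0.2  0.2]
[-0.1, 0.2, 0.2, 1.3, 0.9, 6.1]
```

View pics/a2.png

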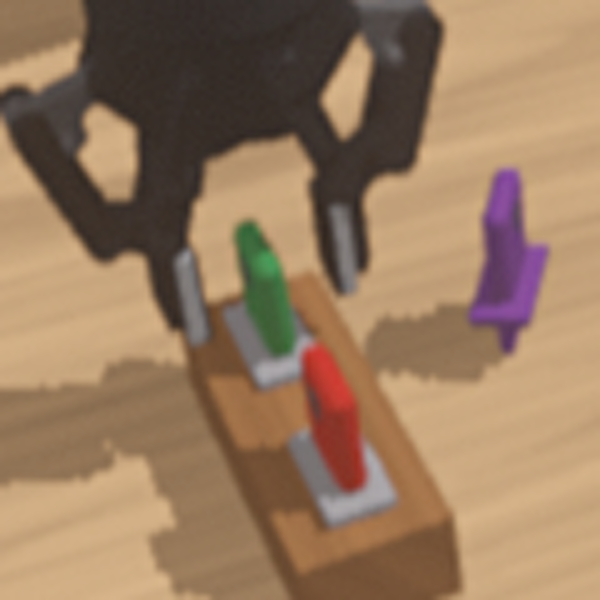

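The key is between the pads and both bystander keys are clear. I'll do the final 6 mm and close.

Emit:
jog_arm(commands=[[[0,0,0,1.2,0.8,6,0],[0,0,0,0,0,0,0],[0,0,0,0,0,0,-1],[0,0,0,0,0,0,-1],[0,0,0,0,0,0,-1]]])

```text
t: 4.05
eef_pos: [482.3, -193.5, 47.6]
orientation: [-0.026, 1.0, -0.002, 0.002]
force: [0.1, 0.7, -1.5]
gripper_width: 9.7
```

Emit:
jog_arm(commands=[[[0,0,0,0,0,0,-1],[0,0,0,0,0,0,-1]]])

```text
t: 4.3
eef_pos: [482.3, -193.4, 47.6]
orientation: [-0.026, 1.0, -0.002, 0.002]
force: [0.3, -0.2, 0.2]
gripper_width: 9.2
```

Run:
```python
from h import *
go([482,-193.3,47],92.8,maxs=30)
```

```text
t 4.30 pos [ 482.3 -193.4   47.6] yaw 93.0 tilt [-0.2  0.2] F [ 0.3 -0.2  0.2] Tq [ 0.04 -0.04  0.02] w 9.2 j6 -2.23
world d [-0.3  0.1 -0.6] n 1 total turn [-0.2  0.2  0.2]
[-0.2, 0.2, 0.2, 0.3, 0.1, 0.6]
```

Gripped at a width of about 9.5 mm. Lifting gently.

Emit:
jog_arm(commands=[[[0,0,0,0,0,-10,-1],[0,0,0,0,0,-15,-1],[0,0,0,0,0,-20,-1],[0,0,0,0,0,-30,-1],[0,0,0,0,0,-20,-1]]])

```text
t: 4.92
eef_pos: [481.4, -192.8, 146.7]
orientation: [-0.026, 1.0, -0.001, 0.001]
force: [0.0, -0.1, -0.9]
gripper_width: 9.1
```

Run:
```python
from h import *
go([589.2,268.2,165],68)
for n in ("scene","top"): cv2.imwrite(f"pics/{n}3.png",env.capture(n))
zoom("pics/scene3.png","pics/a3.png",120,130,150,150,4)
```

```text
t 4.92 pos [ 481.4 -192.8  146.7] yaw 93.0 tilt [-0.1  0.2] F [ 0.  -0.1 -0.9] Tq [0.06 0.03 0.06] w 9.1 j6 -2.23
world d [107.8 461.   18.3] n 8 total turn [-0.1  0.2 25. ]
[-0.0, 0.0, 3.1, -16.5, 56.8, -2.4]
[-0.0, 0.0, 3.1, -13.4, 57.6, -2.4]
[-0.0, 0.0, 3.1, -10.2, 58.3, -2.4]
[-0.0, 0.0, 3.1, -7.0, 58.8, -2.3]
[-0.0, 0.0, 3.1, -3.8, 59.1, -2.3]
[-0.0, 0.0, 3.1, -0.6, 59.2, -2.3]
[-0.0, 0.0, 3.1, 2.7, 59.1, -2.3]
[-0.0, 0.0, 3.1, 5.9, 58.9, -2.3]
```

View pics/a3.png

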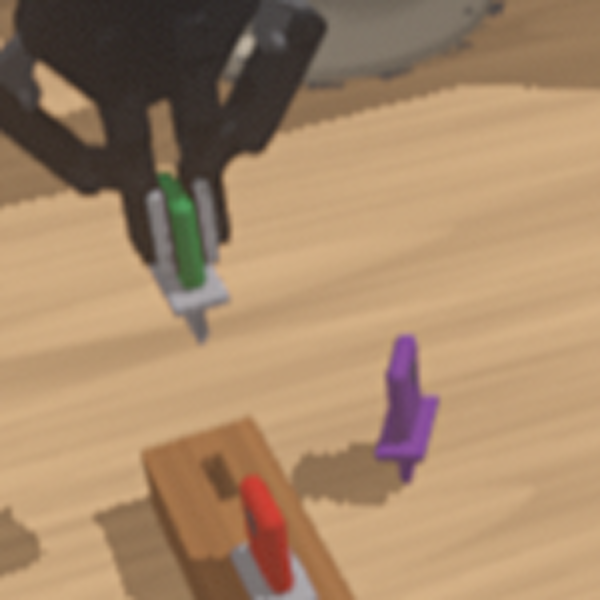

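The green key is out of the stand and hangs straight, and the red key hasn't moved. Next I carry it to the switch.

Emit:
jog_arm(commands=[[[0,0,3,-9,32,-5,-1],[0,0,3,-13,55,-5,-1],[0,0,3,-10,55,-4,-1],[0,0,3,-7,56,-2,-1],[0,0,3,-4,56,-2,-1]]])

```text
t: 5.65
eef_pos: [542.1, 62.1, 162.1]
orientation: [0.112, 0.994, -0.002, 0.001]
force: [0.3, -0.5, 0.0]
gripper_width: 9.3
```

Run:
```python
from h import *
go([589.2,268.2,160],68,maxs=45)
```

```text
t 5.65 pos [542.1  62.1 162.1] yaw 77.1 tilt [-0.1  0.2] F [ 0.3 -0.5  0. ] Tq [-0.07 -0.    0.02] w 9.3 j6 -1.45
world d [ 47.1 206.1  -2.1] n 5 total turn [-0.1  0.2  9.1]
[-0.0, 0.0, 1.8, -0.0, 42.3, 0.3]
[-0.0, 0.0, 1.8, 1.3, 42.3, 0.3]
[-0.0, 0.0, 1.8, 2.7, 42.2, 0.3]
[-0.0, 0.0, 1.8, 4.0, 42.1, 0.4]
[-0.0, 0.0, 1.8, 5.4, 41.9, 0.4]
```

Emit:
jog_arm(commands=[[[0,0,2,0,48,0,-1],[0,0,2,1,48,0,-1],[0,0,2,3,42,0,-1],[0,0,1,4,30,0,-1],[0,0,0,2,12,0,-1]]])

```text
t: 6.28
eef_pos: [580.8, 247.1, 156.8]
orientation: [0.173, 0.985, -0.002, -0.001]
force: [0.2, 0.4, -0.2]
gripper_width: 9.6
```

Emit:
jog_arm(commands=[[[0,0,0,0,0,0,-1],[0,0,0,0,0,0,-1]]])

```text
t: 6.52
eef_pos: [580.4, 246.0, 155.9]
orientation: [0.173, 0.985, -0.003, -0.002]
force: [0.3, -1.0, -0.5]
gripper_width: 9.2
```

Run:
```python
from h import *
go([589.2,268.2,140],68,maxs=45)
for n in ("scene","top"): cv2.imwrite(f"pics/{n}4.png",env.capture(n))
zoom("pics/scene4.png","pics/a4.png",350,60,150,150,4)
zoom("pics/top4.png","pics/b4.png",115,140,120,100,5)
```

```text
t 6.53 pos [580.4 246.  155.9] yaw 70.1 tilt [-0.4 -0.2] F [ 0.3 -1.  -0.5] Tq [-0.02 -0.    0.06] w 9.2 j6 -1.01
world d [  8.8  22.2 -15.9] n 1 total turn [-0.4 -0.2  2.1]
[-0.4, -0.2, 2.1, -0.8, 23.9, 15.7]
```

View pics/a4.png

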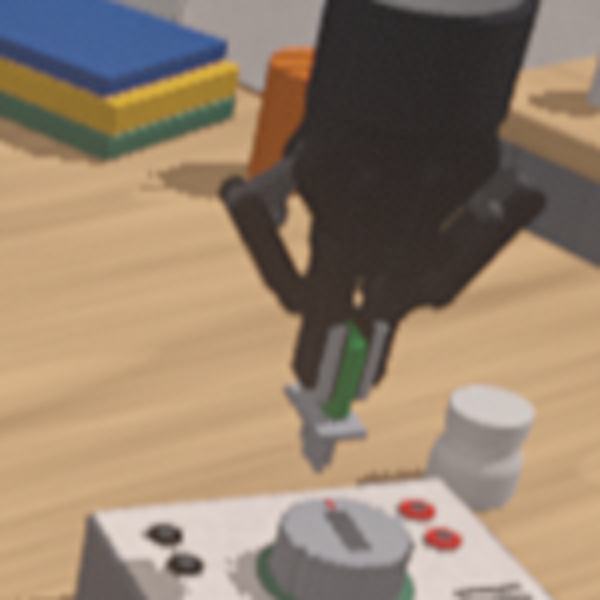

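View pics/b4.png

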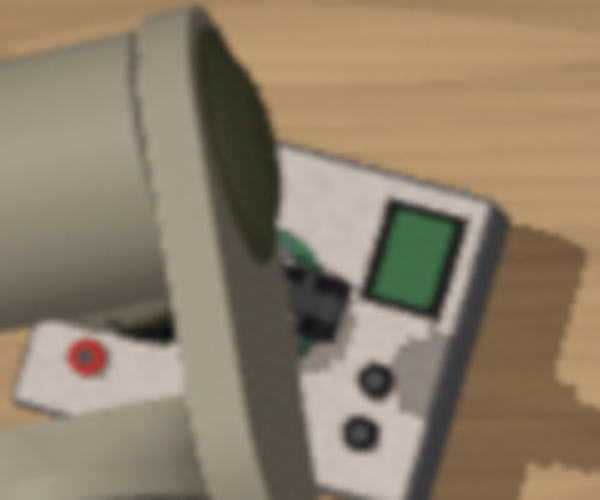

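The key hangs upright short of the switch, and the top camera is blocked by the arm. I'll centre it above the slot.

Emit:
jog_arm(commands=[[[0,0,2,-0.8,20,8,-1],[0.4,0.2,0,0,3,8,-1],[0,0,0,0,0,0,-1],[0,0,0,0,0,0,-1]]])

```text
t: 7.12
eef_pos: [589.6, 264.4, 140.2]
orientation: [0.191, 0.982, -0.006, -0.004]
force: [-0.9, -0.2, -0.5]
gripper_width: 9.1
```

Run:
```python
from h import *
go([589.5,268.4,130],68,maxs=45)
```

```text
t 7.12 pos [589.6 264.4 140.2] yaw 68.0 tilt [-0.8 -0.3] F [-0.9 -0.2 -0.5] Tq [ 0.02 -0.02 -0.01] w 9.1 j6 -0.94
world d [ -0.1   4.  -10.2] n 1 total turn [-0.8 -0.3 -0. ]
[-0.8, -0.3, -0.0, 1.5, 3.8, 10.2]
```

Emit:
jog_arm(commands=[[[-0.8,-0.3,0,1.5,3.8,10,-1],[0,0,0,0,0,0,-1],[0,0,0,0,0,0,-1]]])

```text
t: 7.5
eef_pos: [589.8, 267.2, 131.5]
orientation: [0.191, 0.982, 0.0, 0.001]
force: [0.6, -0.4, 0.0]
gripper_width: 9.2
```

Run:
```python
from h import *
go([589.5,268.4,124],68,maxs=45)
for n in ("scene",): cv2.imwrite(f"pics/{n}5.png",env.capture(n))
zoom("pics/scene5.png","pics/a5.png",390,130,90,90,6)
```

```text
t 7.50 pos [589.8 267.2 131.5] yaw 67.9 tilt [0.  0.1] F [ 0.6 -0.4  0. ] Tq [-0.01 -0.03  0.01] w 9.2 j6 -0.94
world d [-0.3  1.2 -7.5] n 1 total turn [ 0.   0.1 -0.1]
[0.0, 0.1, -0.1, 0.7, 1.0, 7.5]
```

View pics/a5.png

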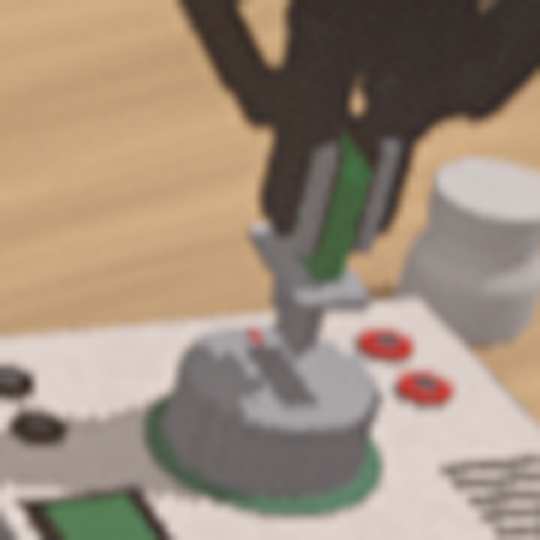

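Run:
```python
from h import *
s=env.read_state();p=s["eef_pos"]; M=R.from_quat(s["orientation"]).as_matrix(); kx=M[:,0]; kz=-M[:,2]; ky=np.cross(kz,kx)
o=p+kz*-12.6
im=cv2.imread("pics/a5.png"); S=6
def dr(P,c):
    q=proj("scene",P); q=((q-[390,130]+.5)*S-.5); cv2.polylines(im,[q.round().astype(int)],True,c,1); return q.mean(0)
def rect(w,h,z): return np.array([o+kx*a*w/2+ky*b*h/2+kz*z for a,b in((1,1),(1,-1),(-1,-1),(-1,1))])
dr(rect(42,22,0),(255,0,0));dr(rect(42,22,5),(255,0,0)); dr(rect(18,3,-24),(0,0,255)); dr(rect(26,5,-18),(0,255,255))
a=np.radians(-22.);u=np.array([np.cos(a),np.sin(a),0]);v=np.array([-u[1],u[0],0]);c=np.array([589.5,268.4,83])
dr(np.array([c+u*i*16.5+v*j*6 for i,j in((1,1),(1,-1),(-1,-1),(-1,1))]),(0,255,0))
th=np.linspace(0,6.28,40); dr(np.array([c+28*np.array([np.cos(t),np.sin(t),0]) for t in th]),(0,255,0))
cv2.imwrite("pics/a5o.png",im)
```

```text
(no output)
```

View pics/a5o.png

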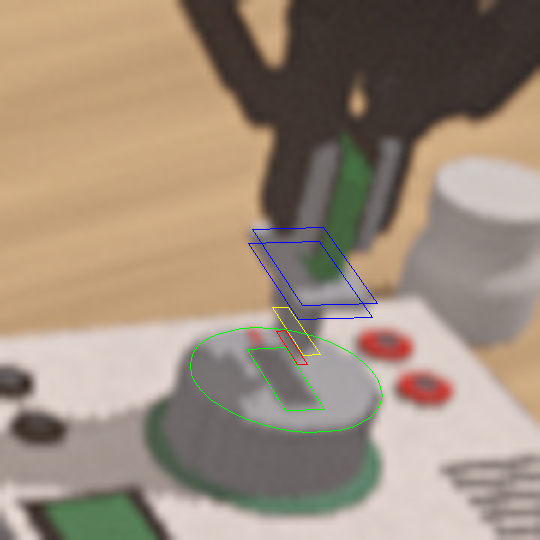

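The overlay is offset from the picture by about 1 px, the same for key and slot, so their relative alignment is good. Descending into the slot.

Emit:
jog_arm(commands=[[[0,0,0,0.7,1,6,-1],[0,0,0,0,0,4,-1],[0,0,0,0,0,4,-1]]])

```text
t: 7.92
eef_pos: [589.7, 268.4, 117.1]
orientation: [0.191, 0.982, 0.0, 0.001]
force: [0.4, -0.5, -1.2]
gripper_width: 9.2
```

Run:
```python
from h import *
go([589.5,268.4,96],68,maxs=45)
```

```text
t 7.92 pos [589.7 268.4 117.1] yaw 67.9 tilt [0.  0.1] F [ 0.4 -0.5 -1.2] Tq [-0.01 -0.02 -0.04] w 9.2 j6 -0.94
world d [ -0.2  -0.  -21.1] n 1 total turn [ 0.   0.1 -0.1]
[0.0, 0.1, -0.1, 0.2, -0.1, 21.1]
```

Emit:
jog_arm(commands=[[[0,0,0,0,0,4,-1],[0,0,0,0,0,4,-1],[0,0,0,0,0,4,-1]]])

```text
t: 8.3
eef_pos: [589.6, 268.4, 104.0]
orientation: [0.191, 0.982, 0.0, 0.001]
force: [1.1, -0.9, -0.5]
gripper_width: 9.7
```

Run:
```python
from h import *
go([589.5,268.4,96],68,maxs=45)
```

```text
t 8.30 pos [589.6 268.4 104. ] yaw 67.9 tilt [0.  0.1] F [ 1.1 -0.9 -0.5] Tq [-0.05 -0.02  0.05] w 9.7 j6 -0.94
world d [-0.1 -0.  -8. ] n 1 total turn [ 0.   0.1 -0.1]
[0.0, 0.1, -0.1, 0.1, -0.1, 8.0]
```

The blade is in with no contact force. Now down to the collar.

Emit:
jog_arm(commands=[[[0,0,0,0,0,4,-1],[0,0,0,0,0,2,-1],[0,0,0,0,0,1.5,-1],[0,0,0,0,0,1,-1]]])

```text
t: 8.8
eef_pos: [589.7, 268.4, 95.5]
orientation: [0.191, 0.982, 0.0, 0.001]
force: [-4.7, -0.2, 8.7]
gripper_width: 9.0
```

Run:
```python
from h import *
go([589.5,268.4,95],68,maxs=45)
cv2.imwrite("pics/scene6.png",env.capture("scene"))
zoom("pics/scene6.png","pics/a6.png",390,130,90,90,6)
```

```text
t 8.80 pos [589.7 268.4  95.5] yaw 67.9 tilt [0.  0.1] F [-4.7 -0.2  8.7] Tq [-0.19  0.63 -0.03] w 9.0 j6 -0.94
world d [-0.2 -0.  -0.5] n 1 total turn [ 0.   0.1 -0.1]
[0.0, 0.1, -0.1, 0.2, -0.1, 0.5]
```

View pics/a6.png

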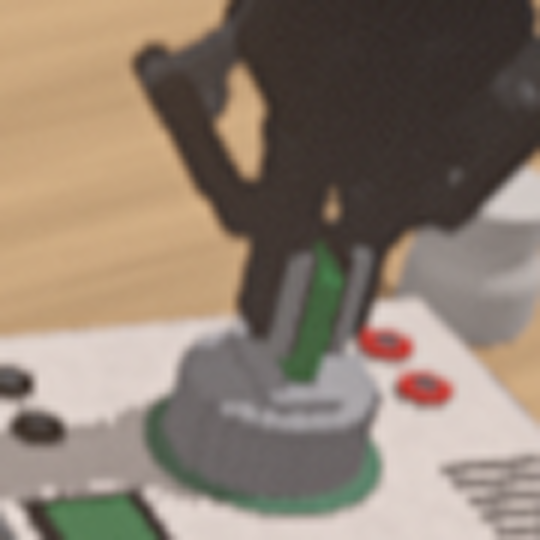

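Seated: contact force is 8.7 N at z 95.5, exactly where full depth was expected. Turning clockwise (+ about tool z, which points down).

Emit:
jog_arm(commands=[[[0,0,6,0,0,-0.3,-1],[0,0,8,0,0,0,-1],[0,0,8,0,0,0,-1],[0,0,8,0,0,0,-1]]])

```text
t: 9.35
eef_pos: [588.6, 267.3, 96.1]
orientation: [0.446, 0.895, -0.001, 0.0]
force: [-0.4, 0.1, -0.8]
gripper_width: 9.2
```

Run:
```python
from h import *
go([589.5,268.4,95.2],5,maxs=45)
```

```text
t 9.35 pos [588.6 267.3  96.1] yaw 37.0 tilt [-0.1  0.1] F [-0.4  0.1 -0.8] Tq [0.11 0.02 0.05] w 9.2 j6 -0.40
world d [ 0.9  1.1 -0.9] n 4 total turn [-0.1  0.1 32. ]
[-0.0, 0.0, 8.0, 0.1, 0.3, 0.2]
[-0.0, 0.0, 8.0, 0.1, 0.3, 0.2]
[-0.0, 0.0, 8.0, 0.2, 0.3, 0.2]
[-0.0, 0.0, 8.0, 0.2, 0.3, 0.2]
```

Emit:
jog_arm(commands=[[[0,0,6,0.5,1,0.5,-1],[0,0,6,0,0.2,0,-1],[0,0,6,0,0.2,0,-1]]])

```text
t: 9.72
eef_pos: [588.4, 267.4, 95.9]
orientation: [0.585, 0.811, -0.003, 0.0]
force: [-1.5, 0.3, 0.5]
gripper_width: 9.3
```

Run:
```python
from h import *
go([589.5,268.4,95.2],5,maxs=45)
cv2.imwrite("pics/scene7.png",env.capture("scene"))
zoom("pics/scene7.png","pics/a7.png",390,130,90,90,6)
```

```text
t 9.72 pos [588.4 267.4  95.9] yaw 18.4 tilt [-0.3  0.2] F [-1.5  0.3  0.5] Tq [-0.04  0.19  0.05] w 9.3 j6 -0.08
world d [ 1.1  1.  -0.7] n 2 total turn [-0.3  0.2 13.4]
[-0.1, 0.1, 6.7, 0.3, 0.7, 0.4]
[-0.1, 0.1, 6.7, 0.4, 0.6, 0.4]
```

View pics/a7.png

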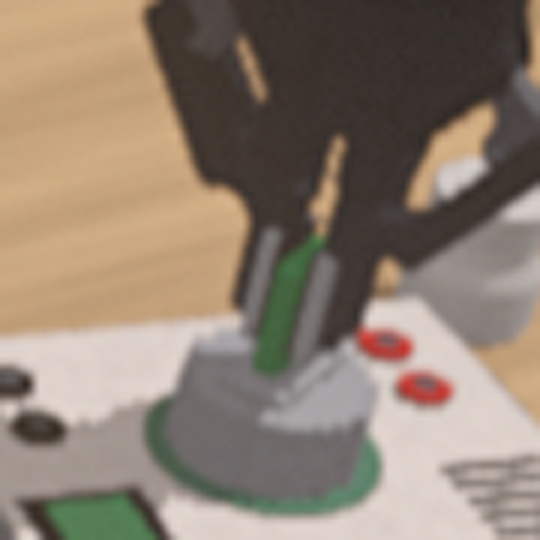

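Emit:
jog_arm(commands=[[[0,0,5,0.5,0.7,0.4,-1],[0,0,5,0,0.2,0.2,-1]]])

```text
t: 10.02
eef_pos: [588.3, 267.6, 95.7]
orientation: [0.655, 0.755, -0.004, 0.0]
force: [-1.6, -0.5, 2.2]
gripper_width: 9.0
```

Run:
```python
from h import *
go([589.5,268.4,95.4],0,maxs=45)
```

```text
t 10.03 pos [588.3 267.6  95.7] yaw 8.1 tilt [-0.3  0.4] F [-1.6 -0.5  2.2] Tq [0.01 0.32 0.1 ] w 9.0 j6 0.11
world d [ 1.2  0.8 -0.3] n 1 total turn [-0.3  0.4  8.1]
[-0.3, 0.4, 8.1, 0.7, 1.3, 0.3]
```

Emit:
jog_arm(commands=[[[0,0,4,0.3,0.5,0.2,-1],[0,0,2,0,0,0,-1]]])

```text
t: 10.28
eef_pos: [588.0, 267.6, 95.8]
orientation: [0.693, 0.721, -0.005, 0.0]
force: [-1.5, -0.9, -0.1]
gripper_width: 8.8
```

Run:
```python
from h import *
go([589.5,268.4,95.4],0,maxs=45)
```

```text
t 10.28 pos [588.  267.6  95.8] yaw 2.2 tilt [-0.4  0.5] F [-1.5 -0.9 -0.1] Tq [-0.13  0.15  1.09] w 8.8 j6 0.21
world d [ 1.5  0.8 -0.4] n 1 total turn [-0.4  0.5  2.2]
[-0.4, 0.5, 2.2, 0.8, 1.5, 0.3]
```

The torque jumped to 1.09 Nm, well above the 0.06 switch friction, so this is the stop. I'll add a small confirming turn.

Emit:
jog_arm(commands=[[[0,0,2,0,0,0,-1],[0,0,1.5,0,0,0,-1]]])

```text
t: 10.52
eef_pos: [587.9, 267.8, 95.7]
orientation: [0.715, 0.7, -0.005, 0.001]
force: [-1.2, -1.1, 0.9]
gripper_width: 9.1
```

Run:
```python
from h import *
go([589.5,268.4,95.4],0,maxs=45)
cv2.imwrite("pics/scene8.png",env.capture("scene"))
zoom("pics/scene8.png","pics/a8.png",390,130,90,90,6)
```

```text
t 10.53 pos [587.9 267.8  95.7] yaw -1.2 tilt [-0.4  0.5] F [-1.2 -1.1  0.9] Tq [0.02 0.28 1.58] w 9.1 j6 0.27
world d [ 1.6  0.6 -0.3] n 1 total turn [-0.4  0.5 -1.2]
[-0.4, 0.5, -1.2, 0.7, 1.6, 0.3]
```

View pics/a8.png

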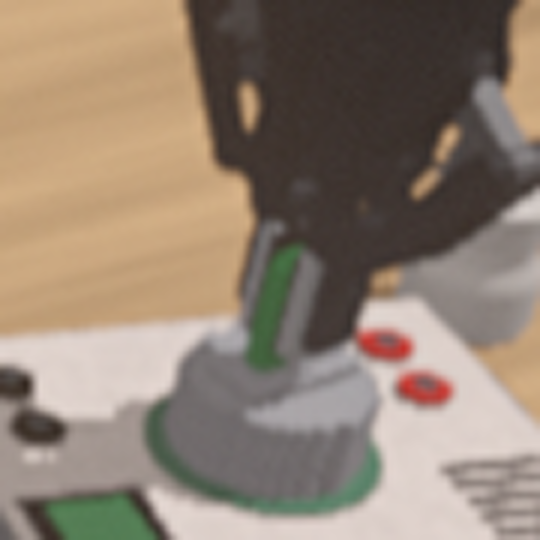

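It's against the hard stop at 1.58 Nm. I'll relax the wind-up a few degrees, which stays well inside the play, then release.

Emit:
jog_arm(commands=[[[0,0,-3,0,0,0.2,-1],[0,0,0,0,0,0,-1]]])

```text
t: 10.82
eef_pos: [587.9, 267.8, 95.7]
orientation: [0.696, 0.718, -0.005, 0.001]
force: [-1.1, -1.1, -0.5]
gripper_width: 9.2
```

Run:
```python
from h import *
go([589.5,268.4,95.4],0,maxs=45)
```

```text
t 10.82 pos [587.9 267.8  95.7] yaw 1.8 tilt [-0.4  0.5] F [-1.1 -1.1 -0.5] Tq [-0.01  0.34  0.88] w 9.2 j6 0.22
world d [ 1.6  0.6 -0.3] n 1 total turn [-0.4  0.5  1.8]
[-0.4, 0.5, 1.8, 0.5, 1.6, 0.3]
```

Emit:
jog_arm(commands=[[[0,0,-3.5,0,0,0.2,-1],[0,0,0,0,0,0,-1]]])

```text
t: 11.08
eef_pos: [588.1, 267.8, 95.7]
orientation: [0.675, 0.738, -0.005, 0.0]
force: [-1.1, -1.4, 1.2]
gripper_width: 9.2
```

Run:
```python
from h import *
go([589.5,268.4,95.4],0,maxs=45)
```

```text
t 11.07 pos [588.1 267.8  95.7] yaw 5.1 tilt [-0.4  0.4] F [-1.1 -1.4  1.2] Tq [-0.06  0.33  0.3 ] w 9.2 j6 0.16
world d [ 1.4  0.6 -0.3] n 1 total turn [-0.4  0.4  5.1]
[-0.4, 0.4, 5.1, 0.5, 1.5, 0.3]
```

Emit:
jog_arm(commands=[[[0,0,-1.5,0,0,0,-1],[0,0,0,0,0,0,-0.4],[0,0,0,0,0,0,0],[0,0,0,0,0,0,0],[0,0,0,0,0,0,0]]])

```text
t: 11.7
eef_pos: [588.9, 267.8, 95.7]
orientation: [0.667, 0.745, -0.004, 0.0]
force: [-0.6, 0.0, -0.4]
gripper_width: 42.6
```

Emit:
jog_arm(commands=[[[0,0,0,0,0,-8,0],[0,0,0,0,0,-20,0],[0,0,0,0,0,-40,0],[0,0,0,0,0,-50,0],[0,0,0,0,0,-30,0]]])

```text
t: 12.32
eef_pos: [588.9, 268.7, 248.1]
orientation: [0.667, 0.745, -0.005, -0.001]
force: [0.3, -0.2, -0.2]
gripper_width: 42.5
```

Run:
```python
from h import *
go([400,100,240],5,maxs=55)
cv2.imwrite("pics/scene9.png",env.capture("scene"))
zoom("pics/scene9.png","pics/a9.png",365,110,130,130,4)
```

```text
t 12.32 pos [588.9 268.7 248.1] yaw 6.3 tilt [-0.5  0.4] F [ 0.3 -0.2 -0.2] Tq [-0.03 -0.03 -0.03] w 42.5 j6 0.14
world d [-188.9 -168.7   -8.1] n 5 total turn [-0.5  0.4  1.3]
[-0.1, 0.1, 0.3, -29.4, -41.3, 2.2]
[-0.1, 0.1, 0.3, -29.6, -41.1, 2.1]
[-0.1, 0.1, 0.3, -29.7, -41.0, 1.9]
[-0.1, 0.1, 0.3, -29.9, -40.9, 1.8]
[-0.1, 0.1, 0.3, -30.1, -40.7, 1.7]
```

View pics/a9.png

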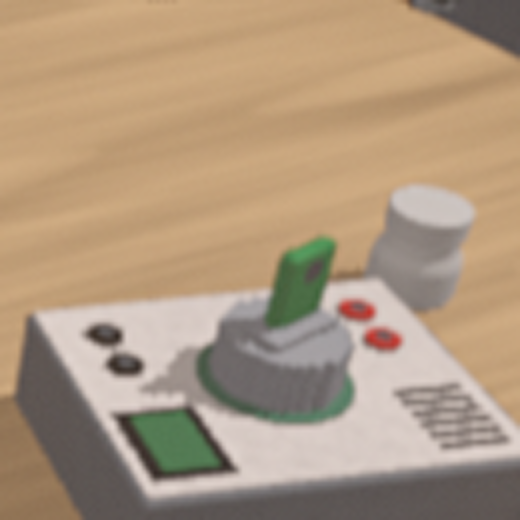

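The key stands seated in the switch with the gripper clear. I'll move the arm aside and check from above.

Emit:
jog_arm(commands=[[[0,0,0,-29,-41,0,0],[0,0,0,-29,-41,0,0],[0,0,0,-30,-41,0,0],[0,0,0,-30,-41,0,0],[0,0,0,-15,-20,0,0]]])

```text
t: 13.0
eef_pos: [417.3, 113.2, 254.7]
orientation: [0.666, 0.746, -0.001, 0.003]
force: [0.4, 0.5, 0.7]
gripper_width: 42.7
```

Run:
```python
from h import *
for n in ("scene","top"): cv2.imwrite(f"pics/{n}10.png",env.capture(n))
zoom("pics/top10.png","pics/b10.png",115,155,100,90,6)
go([400,100,240],5)
```

```text
t 13.10 pos [417.6 113.3 254.8] yaw 6.4 tilt [0.2 0.3] F [ 0.5 -0.6  0. ] Tq [-0.    0.02  0.  ] w 42.7 j6 -0.12
world d [-17.6 -13.3 -14.8] n 1 total turn [0.2 0.3 1.4]
[0.2, 0.3, 1.4, -11.2, -19.0, 14.9]
```

View pics/b10.png

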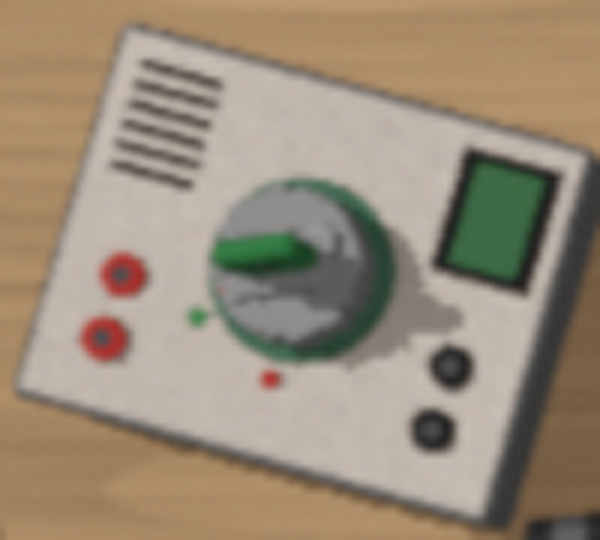

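View pics/scene10.png

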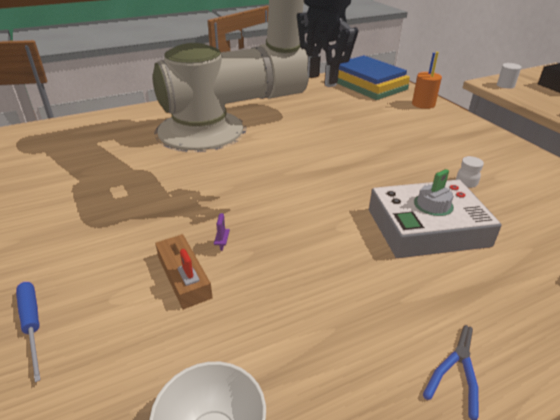

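Run:
```python
from h import *
for f in("pics/top0.png","pics/top10.png"):
    im=cv2.imread(f).astype(int)[180:220,145:186]; r=im[...,2]-np.maximum(im[...,0],im[...,1])
    out=[]
    for v,u in np.argwhere(r>12):
        p=ray("top",u+145,v+180,83)[:2]-[588.8,268.2]; d=np.linalg.norm(p)
        if 16<d<29: out.append((r[v,u],np.degrees(np.arctan2(p[1],p[0])),d))
    o=np.array(out); print(f,o.round(1).tolist(), (o[:,0]@(o[:,1]%360)/o[:,0].sum()) if len(o) else None)
im=cv2.imread("pics/scene10.png")[160:220,400:490]; im=cv2.resize(im,None,fx=8,fy=8,interpolation=cv2.INTER_CUBIC)
for yaw,z0 in((-84,83),):
    a=np.radians(yaw);kx=np.array([np.cos(a),np.sin(a),0]);ky=np.array([-kx[1],kx[0],0]);o=np.array([588.5,267.8,z0])
    for w,h,z in((42,22,0),(42,22,5),(32,10,45)):
        q=proj("scene",np.array([o+kx*i*w/2+ky*j*h/2+[0,0,z] for i,j in((1,1),(1,-1),(-1,-1),(-1,1))]))
        q=(q-[400,160]+.5)*8-.5; cv2.polylines(im,[q.round().astype(int)],True,(255,0,0),1)
cv2.imwrite("pics/a10.png",im)
```

```text
pics/top0.png [[13.0, 145.4, 17.2], [18.0, 152.0, 16.0], [38.0, 149.3, 19.0], [43.0, 155.4, 18.0], [17.0, 162.2, 17.2], [25.0, 147.4, 22.1], [65.0, 152.5, 21.0], [50.0, 158.2, 20.0], [33.0, 150.3, 24.0], [65.0, 155.2, 22.9], [32.0, 160.4, 22.1], [24.0, 157.4, 25.0]] 154.1385070886176
pics/top10.png [[13.0, 110.6, 27.2], [13.0, 112.5, 25.1]] 111.55237285922878
```

View pics/a10.png

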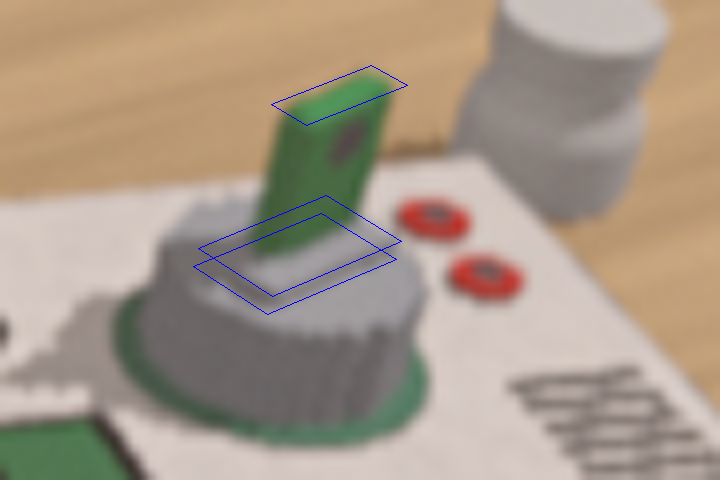

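```bash
python3 -c "
from workcell import env
print(env.sign_off())"
```

```text
the job is handed in; nothing more can be done
None
```

The green key is standing in the switch, turned on against the hard stop. I handed the job in at about 13 s of the allowed 42 s. I drew the key out of the stand, pushed it down until the collar touched (8.7 N), and turned it clockwise to the stop. Then I eased off a few degrees within the slot's play, released it and moved the arm clear.

- **Turned on:** the resisting torque rose from about 0.1 to 1.58 N m, far above the switch's 0.06 N m friction. From above, the switch's red mark had moved from 154° to about 112°, in line with the green "on" dot at about 113°. Only a small part of the mark is visible past the collar, so it measures 42.6° of turn where I expected about 43–45°. That is within measuring error.
- **Seated:** in the scene view the key stands upright, and its collar matches the drawn outline for full depth to about 1 px.
- **Left alone:** the red key is still in the stand. The purple key and the other objects look unmoved.

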